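# Slide the loaded rack board into its notch

### The job

The white board with the specimen jar on it stands on the rails of the small steel rack. With a fingertip, push the board by its right-hand end gently along the rails to the left until you feel it drop into the locating notches, take the fingers off it, then press down lightly on the bare part of the board to make sure it is home, and move clear. Do not pick up or lift the board, do not touch the jar, which must stay standing on it, and leave the other things alone.

Things in the scene. Friction and masses are not known exactly. Their poses are not given: they have to be found in the camera images.
- rack: Low steel rack fixed to the bench, 375 mm long (y, from -240 to +135), 163 wide (x), 66 high. Origin: on the bench under the seated board's centre; +y is the way to slide (robot's left, turned with the rack). Two rails along y at x = +-68 mm, 18 wide, tops 50 mm up; guide strips outside them stand to 66 mm. Between the rails it is open (118 mm) down to cross bars 21 mm above the bench.
- seat (a point): Point on the rack, 44 mm above its origin, axes as the rack's: the board's origin lies here when home (4 mm play each way along y). Each rail has two notches, 20 mm long in y and 6 mm deep, centred 95 mm before and behind this point.
- board: Loose white plastic board, 150 (x) by 240 mm (y), 0.4 to 0.65 kg, axes as the rack's. Origin: centre, at the underside of its four 12 mm long feet (x = +-66, y = +-95 mm). Plate z = 8 to 20 mm, 4 mm thick rim to 26 mm. Riding the rails its origin is 50 mm above the bench, home 44 mm. Starts 60 to 120 mm short of home; slides at about 2 to 6 N, stops dead when home.
- board_end (a point): Middle of the board's right-hand end face (board y = -120 mm), 15 mm above the board's origin: the place to push, towards the board's +y. The face reaches from 8 to 26 mm above the board's origin and is free from behind and below.
- board_bare (a point): Middle of the bare part of the board's upper face (board y = -70 mm, 20 mm above the board's origin): the place to press down at the end. Bare from board y = -114 to about +10 mm.
- load_jar: Loose specimen jar with a red screw lid standing on the board, 66 mm across, 84 mm high, origin at the middle of its underside, z up. It stands near the left-hand end of the board, 45 to 75 mm from the board's centre. Not to be touched.
- near_jar: Loose specimen jar with a red lid on the bench to the right of the rack, 66 mm across, 84 mm high, origin at the middle of its underside. Leave alone.
- near_cup: Loose white-lidded specimen cup on the bench beyond the rack, 72 mm across, 82 mm high, origin at the middle of its underside. Leave alone.
- near_vial: Loose small jar with a red lid on the bench to the left of the rack, 46 mm across, 73 mm high, origin at the middle of its underside. Leave alone.

How it is judged:
By the outcome, as a careful person would: the job done as asked, in the order asked, and still so for the second after the job is handed in, with the robot touching nothing.
It also fails if it takes over 45 s, if anything falls off the work surface, if the arm or the gripper's body presses on something with over 40 N, if the wrist force passes 120 N, or if a joint passes its speed limit or range.

### The arm

A 6-joint arm with a two-finger parallel gripper is mounted at the origin on a cart in front of the work surface, level with it; the furniture and walls round the work are solid. World frame = base frame: x ahead of the robot, y to its left, z up, the work surface at z = 0. Lengths are in m, angles in rad, forces in N, time in s.
With the tool pointing down it reaches from about 0.25 to 0.775 m from the base axis. Payload 8.9 kg.
Tool frame: the origin (TCP) lies at the very end of the fingers, on their centre line; the grasp point (between the pads) lies 19 mm behind it; z points along the fingers, y is the line along which they close (so a half turn about z gives the same grasp; the last joint's range is limited). The gripper opens to 85 mm and grips with 20 to 120 N. Pads are 22 mm wide; open, the fingers measure 114 mm over their backs; the gripper's body (76 mm by 85 mm) begins 54 mm behind the grasp point. The pads swing forward as they close: fully open they stand 13 mm farther back than shut.
Start: joints at [-1.35, 0.291, -0.153, 1.127, 0, 1.431], TCP at [0.185, -0.491, 0.231] pointing down, gripper open.
Joint ranges: [-2.52, 2.52], [-0.91, 1.74], [-1.3, 1.37], [-1.96, 2.02], [-1.52, 1.47], [-3.14, 3.14]. Speed limits (rad/s): [2.22, 2.22, 2.79, 3.14, 3.14, 3.14].

### API

Orientations are given as a unit quaternion [w, x, y, z].
In Python, from station import robot gives the robot as it stands. The module is installed in compiled form; this text tells all that it offers.
- The arm moves only by the tool step_arm, never from a script. Its argument "series" is one flat list of numbers, 7 for each row, row after row: the turn, a rotation vector about the tool's x, y, z in rad, then the shift along the tool's x, y, z in mm, then the finger opening in mm, from 0 to 85.4. A call has 1 to 20 rows; each row shifts and turns the commanded pose from where the row before left it, along the tool's axes as they then stand; what a row does not reach is not made up. A row lasts 1/10 s, in which the tool goes at most 50 mm and 8.59 degrees, less where a joint would pass 70% of its speed; a pose out of reach is approached as far as the arm can. A call is refused whole if a number of a shift passes 50 or a number of a turn 0.15, either way. A call with a gripper value outside its range is refused whole. The fingers move at their own pace and stop on an object; "squeeze" is the grip in N (left out, the last holds). Time passes only in rows, so rows that do not move let the fingers close. It gives the time, the measured TCP pose, the force, the opening and the grip force at its end, in the units of the state.
- robot.state(): the state, without advancing time (a new reading comes with each control period).
- robot.camera(name): name is "side" or "top" or "wrist"; returns (picture, depth): 480x640x3 uint8, blue, green, red; 480x640 float32, m along the optical axis (not along the pixel's ray), 0 where there is no reading.
- robot.camera_model(name): a dict with "fx", "fy", "cx", "cy" (pixels), "T" (4x4, takes a point from camera to world coordinates). Camera axes: x right, y up, looking along -z (the intrinsics and any distortion apply to the point x, -y, -z); pixel columns grow to the right and rows downward; lengths in m; the calibration is good to about 2 mm. The wrist camera is an equidistant fisheye: a pixel r from the principal point sees the ray r / f radians off the axis. A picture is of the moment at which its call begins: read the wrist's pose just before it. camera_model takes no time and is no camera call; for the wrist camera it gives the pose at the moment of the call.
- robot.job_done(): hands the job in; it is judged then, once.
The state is a dict: "t": time; "q": joint angles; "qd": joint speeds; "tau": joint torques, N m; "position": TCP position; "eef_rot": TCP orientation; "ft_force": force on the tool from outside, world axes, zero at the start; "moment": the same for the moment, N m; "width": finger opening in m; "grip_force": force on a finger pad.
Only numpy, scipy, OpenCV 4.12 (cv2) and the standard library are available. Lean on these libraries where they do the work, as an engineer would, in place of code of your own. Each camera call takes 0.05 s, during which the arm holds its last target. There are 200 camera calls.

## Working session

There is one attempt and no reset: what is moved stays moved. The work goes in short steps, Python scripts to look and compute and a tool call to move; the robot and the scene stay as the last step left them, time stands still between calls to the robot, and variables do not carry over. Pictures are saved under pics/ and viewed, at most 10 in all, crops included, and the job is handed in when it is done.

Besides the shell and the picture viewer there is one more tool, called as name(argument=value, ...) on one line, values as JSON. step_arm: Moves the arm, as the interface text tells. Its arguments: {"type":"object","properties":{"series":{"type":"array","items":{"type":"number"}},"squeeze":{"type":"number"}},"required":["series"]}

```bash
mkdir -p pics
cat > h.py <<'E'
import numpy as np,cv2
from station import robot
def shot(n,f=None):
    m=robot.camera_model(n);p,d=robot.camera(n)
    if f: cv2.imwrite('pics/'+f,p)
    return p,d,m
def cloud(d,m):
    v,u=np.mgrid[:480,:640]
    P=np.stack([(u-m['cx'])/m['fx']*d,-(v-m['cy'])/m['fy']*d,-d],-1)
    return P@m['T'][:3,:3].T+m['T'][:3,3]
E
python3 - <<'E'
from h import *
s=robot.state();print(s['t'],s['position'],s['eef_rot'],s['width'])
for n in('top','side'):
    p,d,m=shot(n,n+'1.png');print(n,m);np.savez(n+'1.npz',p=p,d=d,T=m['T'])
E
```

```text
0.0 [ 0.18476743 -0.49096517  0.23075901] [-6.26153405e-04  9.83860033e-01  1.78938658e-01 -2.28608899e-05] 0.08533446882549836
top {'fx': 438.15996070197946, 'fy': 438.15996070197946, 'cx': 315.2916533000427, 'cy': 237.68360662000183, 'T': array([[ 0.02675668,  0.98685211, -0.15939569,  0.40056342],
       [-0.99958869,  0.02476656, -0.01445924, -0.04770169],
       [-0.01032145,  0.15971701,  0.98710888,  1.192758  ],
       [ 0.        ,  0.        ,  0.        ,  1.        ]])}
side {'fx': 530.1177415172634, 'fy': 530.1177415172634, 'cx': 311.8238812195218, 'cy': 244.47390330153038, 'T': array([[-0.813602  ,  0.28644068, -0.5059679 , -0.10092881],
       [-0.58095018, -0.36544132,  0.72728916,  0.92857419],
       [ 0.02342362,  0.88566607,  0.46373155,  0.67569494],
       [ 0.        ,  0.        ,  0.        ,  1.        ]])}
```

View pics/top1.png

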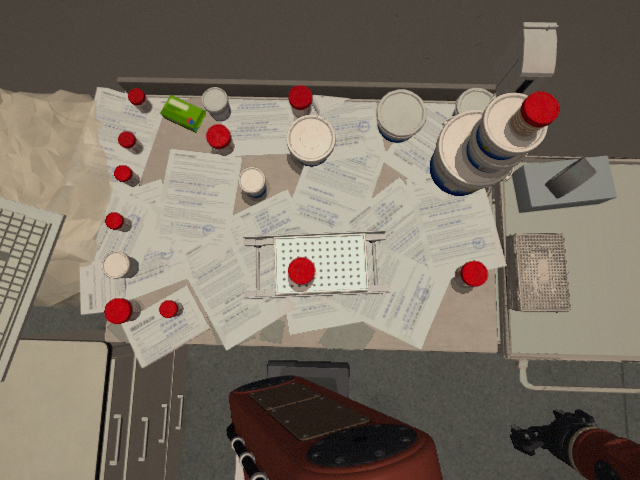

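View pics/side1.png

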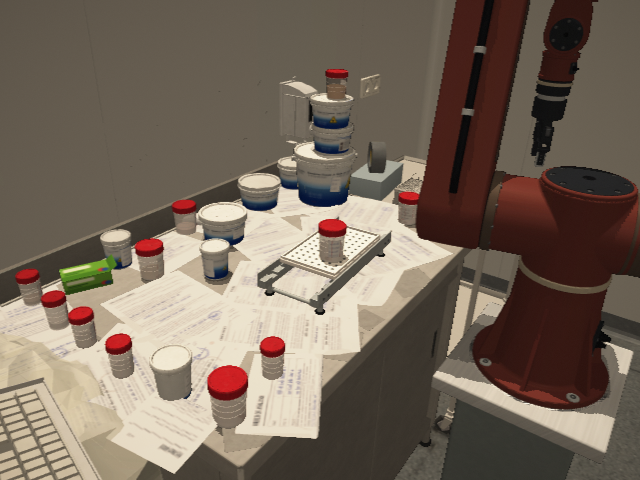

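The top view shows the board at columns 275–369, rows 235–293, with the jar lid at (301,271), the rack at columns 245–385, and near_jar at (474,273). The side view agrees: the jar stands on the board and the left part of the rack is empty.

Run:
```python
from h import *
for n in('top',):
    f=np.load(n+'1.npz');m=robot.camera_model(n);P=cloud(f['d'],m);p=f['p']
    box=np.zeros((480,640),bool);box[222:308,235:395]=1
    Z=P[...,2]
    print('depth ok',(f['d'][box]>0).mean(), np.histogram(Z[box],bins=np.arange(-.01,.18,.01)))
    hsv=cv2.cvtColor(p,cv2.COLOR_BGR2HSV)
    k=box&(Z>.06)&(Z<.09)&(hsv[...,2]>150)&(hsv[...,1]<60)
    l,c,st,_=cv2.connectedComponentsWithStats(k.astype(np.uint8));i=1+np.argmax(st[1:,4]);k=c==i;print('board px',st[i])
    def rect(k,z,nm):
        v,u=np.nonzero(k);R=np.stack([(u-m['cx'])/m['fx'],-(v-m['cy'])/m['fy'],-np.ones(len(u))],-1)@m['T'][:3,:3].T
        o=m['T'][:3,3];X=o+R*((z-o[2])/R[:,2])[:,None]
        r=cv2.minAreaRect((X[:,:2]*1000).astype(np.float32));print(nm,r,cv2.boxPoints(r).round().tolist(), 'median z',np.median(Z[k]))
    rect(k,.076,'board')
    rect(box&(Z>.03)&(Z<.12),.066,'rack')
    red=((hsv[...,0]<8)|(hsv[...,0]>172))&(hsv[...,1]>150)&(hsv[...,2]>80)
    rect(red&box,.154,'loadlid')
    b2=np.zeros_like(box);b2[255:292,455:495]=1;rect(red&b2,.084,'nearjar')
    v,u=np.nonzero(k); 
    for row in range(240,292,10): print(row,np.nonzero(k[row])[0][[0,-1]])
```

```text
depth ok 0.9965116279069768 (array([1184, 5289,  204,  183,   33,  455,  475, 2257, 3015,   13,    0,
          0,    0,    0,    2,   28,  573,    1]), array([-0.01,  0.  ,  0.01,  0.02,  0.03,  0.04,  0.05,  0.06,  0.07,
        0.08,  0.09,  0.1 ,  0.11,  0.12,  0.13,  0.14,  0.15,  0.16,
        0.17]))
board px [ 274  233   95   62 4346]
board ((515.1398315429688, -46.225181579589844), (147.5842742919922, 238.14173889160156), 3.9583141803741455) [[433.0, 67.0], [450.0, -170.0], [597.0, -160.0], [581.0, 78.0]] median z 0.07081357343395867
rack ((514.6663208007812, -34.1092529296875), (164.17251586914062, 373.5606384277344), 3.88252854347229) [[420.0, 147.0], [445.0, -226.0], [609.0, -215.0], [584.0, 158.0]] median z 0.06988774581914325
loadlid ((487.5269775390625, -0.6699409484863281), (61.75591278076172, 61.8074836730957), 1.5005234479904175) [[456.0, 29.0], [457.0, -32.0], [519.0, -31.0], [518.0, 31.0]] median z 0.15379916231878976
nearjar ((498.3269348144531, -435.1395263671875), (62.77690505981445, 63.368038177490234), 88.48223876953125) [[466.0, -466.0], [529.0, -467.0], [531.0, -405.0], [467.0, -403.0]] median z 0.08396408626867624
240 [274 365]
250 [274 366]
260 [274 366]
270 [275 367]
280 [275 367]
290 [275 368]
```

Sizes agree with those given (board 148×238, rack 164×374, heights right). Rack yaw is 3.9°, the board is about 65 mm short of home, and the board end is at (523,-166). Next I turn the tool so its x runs along the slide, shut the fingers and go above the spot behind the end.

step_arm(series=[0,0,-0.142,0,0,0,0,0,0,-0.142,0,0,0,0,0,0,-0.142,0,0,0,0,0,0,-0.142,0,0,0,0,0,0,-0.142,0,0,0,0,0,0,-0.142,0,0,0,0,0,0,-0.142,0,0,0,0,0,0,-0.142,0,0,0,0,0,0,-0.142,0,0,0,0,0,0,0,23.5,32.5,0,0,0,0,0,23.5,32.5,0,0,0,0,0,23.5,32.5,0,0,0,0,0,23.5,32.5,0,0,0,0,0,23.5,32.5,0,0,0,0,0,23.5,32.5,0,0,0,0,0,23.5,32.5,0,0,0,0,0,23.5,32.5,0,0,0,0,0,23.5,32.5,0,0,0,0,0,23.5,32.5,0,0,0,0,0,23.5,32.5,0,0])

```text
t: 2.1
position: [0.5252, -0.2081, 0.231]
eef_rot: [-0.0, 0.683, 0.73, -0.0]
ft_force: [0.4, -1.8, -0.1]
width: -0.0001
grip_force: 0.0
```

```bash
cat > rel.py <<'E'
from h import *
from scipy.spatial.transform import Rotation as R
a=np.radians(3.92);ey=np.array([-np.sin(a),np.cos(a)]);ex=np.array([np.cos(a),np.sin(a)])
def rel(c=(.5151,-.0462)):
    s=robot.state();d=(np.array(s['position'][:2])-c)*1000
    w,x,y,z=s['eef_rot'];r=R.from_quat([x,y,z,w]).as_matrix()
    print('t %.2f'%s['t'],'rel start board x %.1f y %.1f z %.1f'%(d@ex,d@ey,s['position'][2]*1000),'F rack x,y,z',np.round([s['ft_force'][:2]@ex,s['ft_force'][:2]@ey,s['ft_force'][2]],2),'toolx',r[:,0].round(3),'toolz',r[:,2].round(3),'w',round(s['width'],4))
if __name__=='__main__': rel()
E
python3 rel.py
```

```text
t 2.10 rel start board x -1.0 y -162.2 z 231.0 F rack x,y,z [ 0.27 -1.83 -0.08] toolx [-0.067  0.998  0.   ] toolz [-0.001  0.    -1.   ] w -0.0001
```

step_arm(series=[0,0,0,0,0,25,0,0,0,0,0,0,25,0,0,0,0,0,0,25,0,0,0,0,0,0,25,0,0,0,0,0,0,25,0,0,0,0,0,0,25,0,0,0,0,0,0,15,0,0,0,0,0,0,10,0,0,0,0,0,0,0,0,0,0,0,0,0,0,0])

```text
t: 3.1
position: [0.5245, -0.2097, 0.0567]
eef_rot: [0.0, 0.683, 0.73, 0.0]
ft_force: [-0.3, -0.3, 0.4]
width: -0.0001
grip_force: 0.0
```

Run:
```python
from rel import *
rel();p,d,m=shot('side');cv2.imwrite('pics/s2.png',cv2.resize(p[180:330,230:430],(800,600)))
```

```text
t 3.10 rel start board x -1.8 y -163.7 z 56.7 F rack x,y,z [-0.3  -0.31  0.42] toolx [-0.067  0.998 -0.   ] toolz [ 0. -0. -1.] w -0.0001
```

View pics/s2.png

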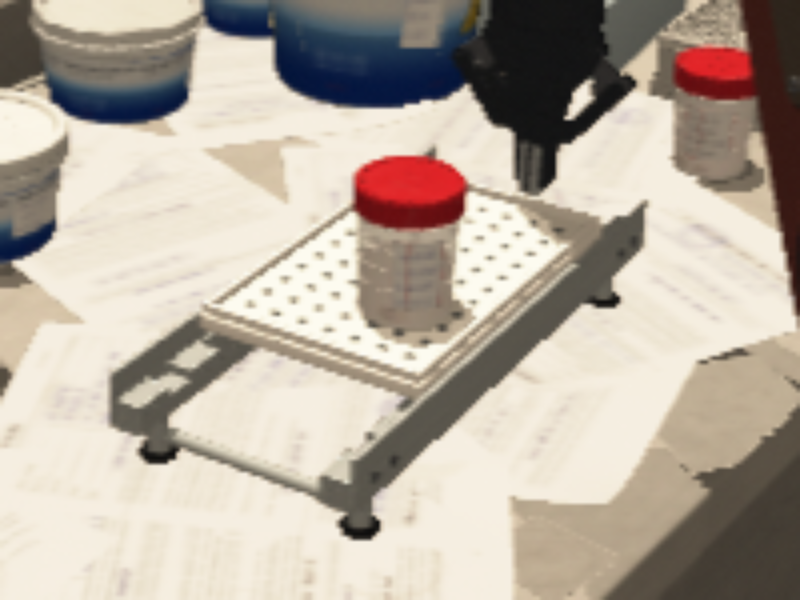

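The closed fingers at (535,190) stand just behind the board's right end, centred. Now I close in and make contact slowly.

step_arm(series=[0,0,0,8,2,0,0,0,0,0,8,0,0,0,0,0,0,6,0,0,0,0,0,0,3,0,0,0,0,0,0,3,0,0,0,0,0,0,3,0,0,0,0,0,0,3,0,0,0,0,0,0,3,0,0,0])

```text
t: 3.95
position: [0.5239, -0.1729, 0.0563]
eef_rot: [0.0, 0.683, 0.73, -0.0]
ft_force: [0.1, -3.3, -1.5]
width: -0.0001
grip_force: 1.7
```

```bash
python3 rel.py
```

```text
t 3.95 rel start board x 0.1 y -127.0 z 56.3 F rack x,y,z [-0.16 -3.28 -1.54] toolx [-0.067  0.998 -0.001] toolz [ 0.    -0.001 -1.   ] w -0.0001
```

step_arm(series=[0,0,0,3,0,0,0,0,0,0,3,0,0,0,0,0,0,3,0,0,0,0,0,0,3,0,0,0,0,0,0,3,0,0,0,0,0,0,3,0,0,0,0,0,0,3,0,0,0,0,0,0,3,0,0,0,0,0,0,3,0,0,0,0,0,0,3,0,0,0,0,0,0,3,0,0,0,0,0,0,3,0,0,0,0,0,0,2,0,0,0,0,0,0,2,0,0,0,0,0,0,2,0,0,0])

```text
t: 5.45
position: [0.521, -0.1305, 0.0563]
eef_rot: [0.0, 0.683, 0.73, -0.0]
ft_force: [0.8, -3.8, 0.8]
width: -0.0
grip_force: 2.0
```

```bash
python3 rel.py
```

```text
t 5.45 rel start board x 0.1 y -84.5 z 56.3 F rack x,y,z [ 0.52 -3.84  0.82] toolx [-0.067  0.998 -0.   ] toolz [ 0. -0. -1.] w -0.0
```

step_arm(series=[0,0,0,1.5,0,0,0,0,0,0,1.5,0,0,0,0,0,0,1.5,0,0,0,0,0,0,1.5,0,0,0,0,0,0,1,0,0,0,0,0,0,1,0,0,0,0,0,0,1,0,0,0,0,0,0,1,0,0,0])

```text
t: 6.25
position: [0.5203, -0.1205, 0.0563]
eef_rot: [0.0, 0.683, 0.73, -0.0]
ft_force: [-0.9, -5.0, 0.3]
width: -0.0002
grip_force: 2.0
```

```bash
python3 rel.py
```

```text
t 6.25 rel start board x 0.1 y -74.5 z 56.3 F rack x,y,z [-1.22 -4.92  0.33] toolx [-0.067  0.998 -0.   ] toolz [-0. -0. -1.] w -0.0002
```

step_arm(series=[0,0,0,1,0,0,0,0,0,0,1,0,0,0,0,0,0,1,0,0,0])

```text
t: 6.55
position: [0.5201, -0.1175, 0.0563]
eef_rot: [0.0, 0.683, 0.73, -0.0]
ft_force: [0.1, -4.6, 0.3]
width: -0.0001
grip_force: 2.0
```

step_arm(series=[0,0,0,1,0,0,0,0,0,0,1,0,0,0])

```text
t: 6.75
position: [0.5198, -0.1153, 0.0562]
eef_rot: [-0.0, 0.683, 0.73, 0.0]
ft_force: [-0.1, 0.2, -0.2]
width: 0.0002
grip_force: 0.1
```

Run:
```python
from rel import *
rel();p,d,m=shot('top');P=cloud(d,m);Z=P[...,2]
hsv=cv2.cvtColor(p,cv2.COLOR_BGR2HSV)
k=np.zeros((480,640),bool);k[222:308,235:395]=1
k&=(hsv[...,2]>150)&(hsv[...,1]<60)&(Z>.05)&(Z<.085)
X=(P[k][:,:2]-[.5151,-.0462])*1000;print('z med',np.median(Z[k]),np.percentile(X@ey,[1,99]))
```

```text
t 6.75 rel start board x -0.0 y -69.3 z 56.2 F rack x,y,z [-0.12  0.21 -0.16] toolx [-0.067  0.998  0.   ] toolz [-0.  0. -1.] w 0.0002
z med 0.06937282294538782 [-12.5976522  191.14022892]
```

Run:
```python
from rel import *
rel();p,d,m=shot('top');P=cloud(d,m);Z=P[...,2];rel()
cv2.imwrite('pics/t3.png',cv2.resize(p[215:315,225:405],(792,440)))
f=np.load('top1.npz')
def prof(p,d,sh):
    P=cloud(d,m);X=P[...,:2]-np.array([.5151,-.0462]);x=X@ex*1000;y=X@ey*1000-sh
    for lo in range(-60,116,25):
        k=(abs(x)<60)&(y>lo)&(y<lo+25)&(P[...,2]>.05)&(P[...,2]<.09);print(lo,k.sum(),(np.median(P[...,2][k])*1000).round(1),end=' | ')
    print()
prof(f['p'],f['d'],0);prof(p,d,62)
```

```text
t 6.80 rel start board x -0.1 y -69.0 z 56.2 F rack x,y,z [-0.2  -1.45  0.45] toolx [-0.067  0.998  0.001] toolz [-0.     0.001 -1.   ] w -0.0002
t 6.85 rel start board x -0.0 y -68.9 z 56.2 F rack x,y,z [-0.83 -0.05 -0.54] toolx [-0.067  0.998  0.001] toolz [-0.     0.001 -1.   ] w 0.0004
-60 448 70.6 | -35 451 70.7 | -10 445 70.6 | 15 259 70.6 | 40 190 70.6 | 65 309 70.6 | 90 466 70.7 | 115 68 74.8 | 
-60 188 69.1 | -35 307 68.1 | -10 407 67.6 | 15 283 68.1 | 40 192 68.6 | 65 278 68.0 | 90 466 67.7 | 115 49 69.7 |
```

View pics/t3.png

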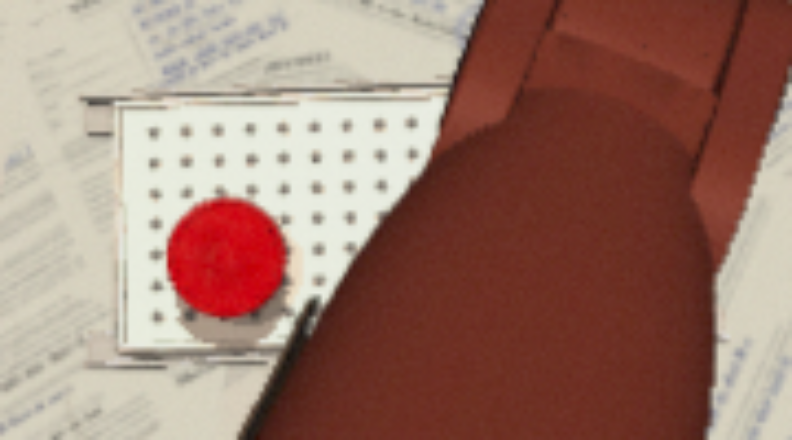

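The board's left end is near column 118 with the jar upright at (226,257); the arm hides the right part. The board seems only partly down, so I'll measure its tilt.

```bash
cat > tilt.py <<'E'
from rel import *
def tilt(p,d,sh,m):
    P=cloud(d,m);X=P[...,:2]-np.array([.5151,-.0462]);x=X@ex*1000;y=X@ey*1000-sh;z=P[...,2]*1000
    v=p.min(-1)
    k=(abs(x)<60)&(abs(y)<110)&(z>55)&(z<75)&(v>130)
    A=np.c_[x[k],y[k],np.ones(k.sum())];q=z[k]
    for _ in range(4):
        c=np.linalg.lstsq(A,q,rcond=None)[0];r=abs(A@c-q);g=r<1.5;A=A[g];q=q[g]
    print('n',len(q),'plate z centre %.1f, feet corners:'%c[2],[(sx,sy,round(float(c@[66*sx,95*sy,1]),1)) for sx in(-1,1) for sy in(-1,1)])
E
python3 - <<'E'
from tilt import *
f=np.load('top1.npz');m=robot.camera_model('top');tilt(f['p'],f['d'],0,m)
for n in('top','side'):
    p,d,m=shot(n);tilt(p,d,62,m)
f=np.load('side1.npz');m=robot.camera_model('side');tilt(f['p'],f['d'],0,m)
rel()
E
```

```text
n 1584 plate z centre 70.5, feet corners: [(-1, -1, 70.3), (-1, 1, 70.3), (1, -1, 70.7), (1, 1, 70.6)]
n 994 plate z centre 64.6, feet corners: [(-1, -1, 64.6), (-1, 1, 64.7), (1, -1, 64.4), (1, 1, 64.5)]
n 870 plate z centre 64.5, feet corners: [(-1, -1, 64.2), (-1, 1, 64.4), (1, -1, 64.7), (1, 1, 64.8)]
n 861 plate z centre 70.5, feet corners: [(-1, -1, 70.4), (-1, 1, 70.5), (1, -1, 70.6), (1, 1, 70.7)]
t 6.95 rel start board x -0.1 y -68.9 z 56.2 F rack x,y,z [ 0.13  0.75 -0.77] toolx [-0.067  0.998  0.001] toolz [-0.     0.001 -1.   ] w 0.0001
```

It dropped 6 mm and sits level at all corners. Next I back off, rise and go over the bare part.

step_arm(series=[0,0,0,-5,0,0,0,0,0,0,-10,0,0,0,0,0,0,-15,0,0,0,0,0,0,0,0,-20,0,0,0,0,0,0,-20,0,0,0,0,0,0,-15,0,0,0,0,20,0,0,0,0,0,0,20,0,0,0,0,0,0,20,0,0,0,0,0,0,20,0,0,0,0,0,0,12,0,0,0,0,0,0,0,0,15,0,0,0,0,0,0,15,0,0,0,0,0,0,5,0,0,0,0,0,0,0,0])

```text
t: 8.45
position: [0.5154, -0.0542, 0.0758]
eef_rot: [-0.001, 0.683, 0.73, -0.0]
ft_force: [0.1, -0.8, 0.3]
width: 0.0001
grip_force: 0.0
```

```bash
python3 rel.py
```

```text
t 8.45 rel start board x -0.3 y -8.0 z 75.8 F rack x,y,z [ 0.07 -0.85  0.26] toolx [-0.066  0.998  0.   ] toolz [-0.001  0.    -1.   ] w 0.0001
```

step_arm(series=[0,0,0,0,0,3,0,0,0,0,0,0,3,0,0,0,0,0,0,2,0,0,0,0,0,0,1,0,0,0,0,0,0,1,0,0,0,0,0,0,1,0,0,0,0,0,0,0.5,0])

```text
t: 9.15
position: [0.5158, -0.0537, 0.0648]
eef_rot: [0.0, 0.683, 0.73, -0.0]
ft_force: [0.4, -0.4, 0.3]
width: 0.0003
grip_force: 0.0
```

step_arm(series=[0,0,0,0,0,0.5,0,0,0,0,0,0,0.5,0])

```text
t: 9.35
position: [0.5159, -0.0537, 0.064]
eef_rot: [0.0, 0.683, 0.73, 0.0]
ft_force: [-3.2, 0.6, 8.9]
width: -0.0
grip_force: 4.9
```

step_arm(series=[0,0,0,0,0,0,0,0,0,0,0,0,0,0,0,0,0,0,0,0,0])

```text
t: 9.65
position: [0.5159, -0.0538, 0.0641]
eef_rot: [0.0, 0.683, 0.73, 0.0]
ft_force: [-1.9, 0.2, 6.0]
width: -0.0
grip_force: 2.8
```

step_arm(series=[0,0,0,0,0,-2,0,0,0,0,0,0,-5,0,0,0,0,0,0,-15,0,0,0,0,0,0,-25,0,0,0,0,-20,0,-25,0,0,0,0,-30,0,-25,0,0,0,0,-30,0,-25,0,0,0,0,-30,0,-20,0,0,0,0,-30,0,0,0,0,0,0,-30,0,0,0,0,0,0,0,0,0,0])

```text
t: 10.75
position: [0.5274, -0.2267, 0.206]
eef_rot: [0.001, 0.684, 0.729, -0.0]
ft_force: [0.5, 0.4, -0.5]
width: 0.0002
grip_force: 0.0
```

Run:
```python
from tilt import *
rel()
for n in('top','side'):
    p,d,m=shot(n,n+'4.png');tilt(p,d,62,m)
rel()
```

```text
t 10.75 rel start board x -0.1 y -180.9 z 206.0 F rack x,y,z [ 0.48  0.36 -0.54] toolx [-0.064  0.998 -0.001] toolz [ 0.001 -0.001 -1.   ] w 0.0002
n 1654 plate z centre 64.5, feet corners: [(-1, -1, 64.6), (-1, 1, 64.5), (1, -1, 64.6), (1, 1, 64.5)]
n 989 plate z centre 64.6, feet corners: [(-1, -1, 64.6), (-1, 1, 64.7), (1, -1, 64.6), (1, 1, 64.7)]
t 10.85 rel start board x -0.4 y -177.8 z 205.7 F rack x,y,z [-0.    1.28 -1.22] toolx [-0.066  0.998  0.   ] toolz [-0.  0. -1.] w -0.0002
```

View pics/side4.png

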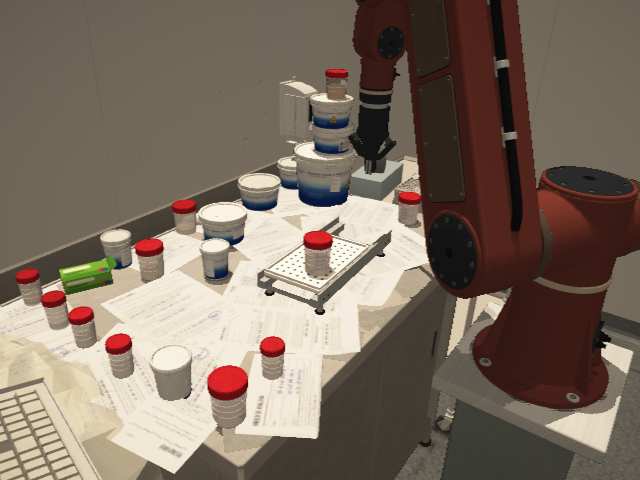

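The board lies in the notches with the jar upright at (317,253), the surroundings have not changed, and the gripper at (372,150) is clear.

```bash
python3 -c "
from station import robot
print(robot.job_done())"
```

```text
the job is handed in; nothing more can be done
None
```

The board is home in its notches: it dropped 6 mm, lies level, and was pressed down lightly at about 9 N. The jar is still standing on it, the arm is clear, and I handed the job in at about 11 s.

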